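# Seat the nest plate and index the hold-down slide over it

## Task

The white nest plate of the assembly fixture sits up on its two side spring pins at the end next to the blue slide: press that end down until the plate lies level in its pocket. Then pull the red lock knob up, move the blue hold-down slide to the next hole of its rail (towards the plate, so that its cross bar covers the plate's edge, and no farther) and let the pin go fully home in that hole. Finish still holding the red knob, with the pin down in the hole, and leave the things round the fixture where they are.

Things in the scene. Friction and masses are not known exactly. Their poses are not given: they have to be found in the camera images.
- fixture: Aluminium assembly fixture fixed to the bench: base plate 140 x 305 x 12 mm. Origin on the bench top under the centre of the plate pocket, z up, y along the slide, pointing from the lock knob to the pocket; the base spans y = -225 to +80 mm, x = -70 to +70 mm
- pocket_floor (a point): Centre of the pocket's floor (12 mm above the bench), the fixture's axes. Strips 8 mm high bound it at the sides and +y end, two dowels 20 mm high at the -y end (x = +-34, y = -61 mm). Two blocks 14 mm high at x = +-56, y = -40 mm hold spring pins, steel balls that carry the raised end of the plate; about 8 N on that end pushes them aside: the plate snaps past and stays down
- press_land (a point): Top face of the white nest plate (90 x 110 x 8 mm, 0.16 kg, loose) in the middle of the flat land at its raised end, 17 mm from that edge: the place to press. z is the plate's upward normal, y its long side (along the fixture's y). At the start this end stands about 12 mm too high; when the plate is level this point is 20 mm above the bench
- plate_top (a point): Centre of the top face of the same plate, same axes; 20 mm above the bench when the plate is level in its pocket. There is a round recess 46 mm wide and 4 mm deep round the point 10 mm towards +y of it
- knob (a point): Centre of the red round pull knob (26 mm diameter, 18 mm high, upright axis) of the lock plunger on the blue slide; 73 mm above the bench when the pin is home. Below it: a barrel 15 mm wide, its top 12 mm below this point, and the slide's top (50 x 38 mm), 29.5 mm below. Nothing stands beside the knob. Pulled up, it lifts the pin; moved sideways, it takes the slide along the fixture's y
- lock_plunger (a joint): Lift of the lock pin and knob, m: 0 = pin fully home in a hole, 0.012 = end of travel; the pin clears the rail from about 0.008. A spring pulls it down with 5 N at 0 and 9 N at full lift; on the rail between holes the pin rides at about 0.007
- hold_slide (a joint): Position of the blue hold-down slide along the rail, m: 0 = pin in the first hole (start, 1 mm of play), 0.030 = next hole, 0.060 = last hole, too far (its bar would cover the recess); grows towards the plate. About 2 N of friction; stays where it is left. Its cross bar (50 x 16 x 10 mm, 97 mm ahead of the knob) passes 2 mm over a level plate but runs into the edge of a raised one
- next_hole (a point): Mouth of the next hole (10 mm, pin 8 mm) in the top of the rail, 34 mm above the bench; the knob must stand above it, 39 mm higher
- hex_key: Dark hex key, 87 mm, lying behind the fixture (leave)
- oil_bottle: Small white and yellow oil bottle with red nozzle, 45 mm wide, 135 mm high, standing at the right (leave)
- grease_tin: Round blue and white tin, 69 mm wide, 27 mm high, standing at the right (leave)

How it is judged:
By the outcome, as a careful person would: the job done as asked, in the order asked, and still so for the second after the job is handed in, while the arm keeps its last pose, push and grip.
It also fails if it takes over 51 s, if anything falls off the work surface, if the arm or the gripper's body presses on something with over 40 N, if the wrist force passes 120 N, or if a joint passes its speed limit or range.

## Robot

A 6-joint arm with a two-finger parallel gripper is mounted at the origin on a cart in front of the work surface, level with it; the furniture and walls round the work are solid. World frame = base frame: x ahead of the robot, y to its left, z up, the work surface at z = 0. Lengths are in m, angles in rad, forces in N, time in s.
With the tool pointing down it reaches from about 0.275 to 0.85 m from the base axis. Payload 19 kg.
Tool frame: the origin (TCP) lies midway between the tips of the shut fingers; the grasp point (between the pads) lies 19 mm behind it; z points along the fingers, y is the direction in which the jaws open and shut (so a half turn about z gives the same grasp; the last joint's range is limited). The gripper opens to 85 mm and grips with 20 to 120 N. Pads are 22 mm wide; open, the fingers measure 114 mm over their backs; the gripper's body (76 mm by 85 mm) begins 54 mm behind the grasp point. The pads swing forward as they close: fully open they stand 13 mm farther back than shut.
Start: joints at [1.147, 0.15, 1.437, -0, 1.554, -0.134], TCP at [0.164, 0.551, 0.231] pointing down, gripper open.
Joint ranges: [-2.8, 2.8], [-0.68, 2.1], [0.12, 2.68], [-1.39, 4.53], [0.16, 2.79], [-2.81, 2.81]. Speed limits (rad/s): [1.89, 1.89, 2.22, 3.01, 3.01, 3.01].

## Interface

Orientations are given as a 3x3 rotation matrix whose columns are the frame's x, y, z axes.
In Python, from workcell import r, gripper_open, gripper_close, kinematics, status, camera, camera_params, ticket gives the robot as it stands. Calls block until the motion is done:
- r.reach(position, orientation): joint-space move of the TCP to a pose.
- r.line_to(position, ori=None, velocity=0.15, force_limit=None): straight line of the TCP; ori=None keeps the orientation; velocity is the mean speed in m/s. With force_limit (N) it stops when the force on the tool has changed by that much, and returns True; else False.
- r.move_j(angles): joint-space move.
- gripper_open() and gripper_close(force=None): open the fingers fully, or close them until they stop; force is the grip in N (None keeps the last).
- r.wait(seconds).
- kinematics.ik(position, orientation): joint angles nearest the present ones, or None.
- status.sense(): the state.
- camera(name): name is "side" or "top"; returns the picture (384x512x3 uint8, blue, green, red); there is no depth.
- camera_params(name): a dict with "intrinsics" (3x3 intrinsics, pixels), "D" ([k1, k2, p1, p2, k3] as OpenCV has them; the pictures are not rectified), "position" and "orientation" of the camera in the world. Camera axes: x right, y up, looking along -z (the intrinsics and any distortion apply to the point x, -y, -z); pixel columns grow to the right and rows downward; lengths in m; the calibration is good to about 2 mm. A picture is of the moment at which its call begins. camera_params takes no time and is no camera call.
A pose or a line that the arm cannot do raises r.MotionError and nothing moves.
- ticket.sign_off(): hands the job in, once; it reports no verdict.
The state is a dict: "t": time; "q": joint angles; "qd": joint speeds; "effort": joint torques, N m; "position": TCP position; "tool_rot": TCP orientation; "force": force on the tool from outside, world axes, zero at the start; "torque": the same for the moment, N m; "width": finger opening in m.
Only numpy, scipy, OpenCV 4.12 (cv2) and the standard library are available. Lean on these libraries where they do the work, as an engineer would, in place of code of your own. Each camera call takes 0.05 s, during which the arm holds its last target. There are 200 camera calls.

## Working session

There is one attempt and no reset: what is moved stays moved. The work goes in short steps, each a Python script; the robot and the scene stay as the last script left them, time stands still between calls to the robot, and variables do not carry over. Pictures are saved under pics/ and viewed, about 8 in all and at most 12, crops included, and the job is handed in when it is done.

```bash
mkdir -p pics; ls; python3 - <<'E'
from workcell import *
import cv2
for n in("side","top"):
    cv2.imwrite(f"pics/{n}0.png",camera(n)); p=camera_params(n); print(n,p)
s=status.sense(); print(s)
E
```

```text
pics
side {'intrinsics': array([[488.27160614,   0.        , 254.96887094],
       [  0.        , 488.27160614, 196.44955597],
       [  0.        ,   0.        ,   1.        ]]), 'D': array([0.04856577, 0.        , 0.        , 0.        , 0.        ]), 'position': array([ 0.22869025, -0.37756629,  0.96302192]), 'orientation': array([[ 0.53031346,  0.75685482, -0.38201887],
       [-0.84780011,  0.4725666 , -0.24065696],
       [-0.00161302,  0.45149926,  0.89227004]])}
top {'intrinsics': array([[358.8710616 ,   0.        , 252.85278674],
       [  0.        , 358.8710616 , 188.69096479],
       [  0.        ,   0.        ,   1.        ]]), 'D': array([-0.08917676,  0.        ,  0.        ,  0.        ,  0.        ]), 'position': array([ 0.46501308, -0.12949853,  0.89379945]), 'orientation': array([[-0.00499602,  0.98149574, -0.19141879],
       [-0.99981303, -0.00132701,  0.01929086],
       [ 0.01867988,  0.19147938,  0.98131886]])}
{'t': 0.1, 'q': array([ 1.14700286e+00,  1.50944000e-01,  1.43794579e+00, -8.25998268e-06,
        1.55376997e+00, -1.33993040e-01]), 'qd': array([-0.00095574, -0.00308696, -0.00116472,  0.00105903, -0.00086368,
       -0.00031331]), 'effort': array([ 4.39483571e-03, -7.14376903e+01, -5.71785879e+01, -4.84110296e-05,
        7.01095254e-03,  1.12899304e-04]), 'position': array([0.16424411, 0.55082674, 0.2307418 ]), 'tool_rot': array([[-9.58300938e-01,  2.85760609e-01, -4.31287707e-04],
       [ 2.85760903e-01,  9.58300451e-01, -9.76099444e-04],
       [ 1.34372433e-04, -1.05864218e-03, -9.99999431e-01]]), 'force': array([ 0.12166875, -1.18629504, -0.24918481]), 'torque': array([ 0.03968256, -0.04830423, -0.04510304]), 'width': 0.08543043444992662}
```

View pics/side0.png

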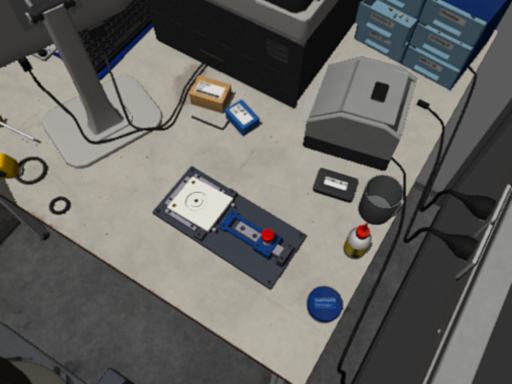

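View pics/top0.png

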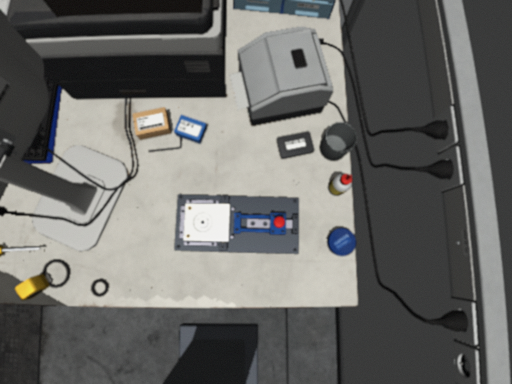

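The side view shows the knob at (268,236) and the fixture between about (154,211) and (306,236). In the top view the knob is at (279,223) and the base spans columns 176–299 and rows 196–252. I'll enlarge both to get the corners.

```bash
python3 - <<'E'
import cv2,numpy as np
a=cv2.imread("pics/side0.png")[160:290,145:315]; b=cv2.imread("pics/top0.png")[185:263,165:310]
cv2.imwrite("pics/side_c.png",cv2.resize(a,None,fx=4.5,fy=4.5,interpolation=cv2.INTER_CUBIC))
cv2.imwrite("pics/top_c.png",cv2.resize(b,None,fx=5,fy=5,interpolation=cv2.INTER_CUBIC))
E
```

```text
(no output)
```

View pics/side_c.png

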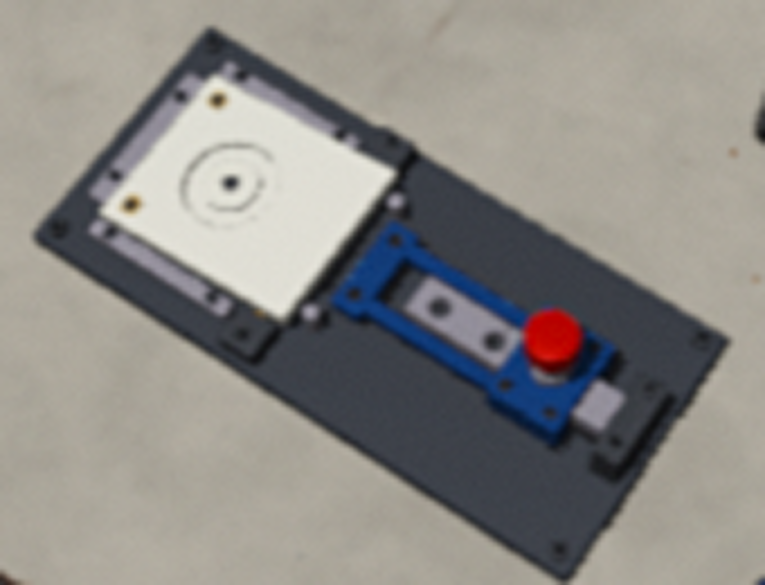

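View pics/top_c.png

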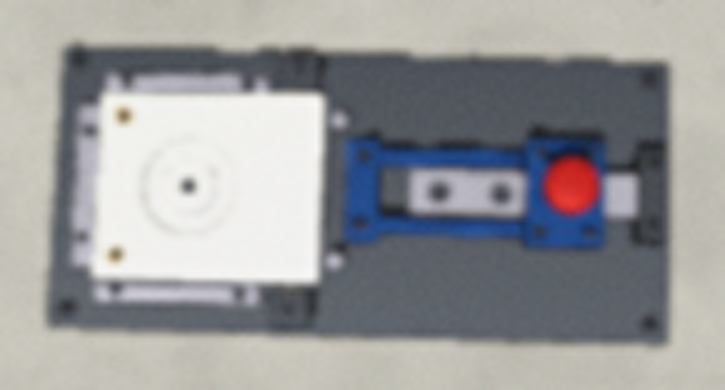

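The crops show all four base corners, both dowels, the knob and the two rail holes clearly. I'll fit the fixture pose to these points in both views.

```bash
cat > h.py <<'E'
import numpy as np,cv2
from workcell import *
def proj(n,P):
    c=camera_params(n);R=np.array(c["orientation"])@np.diag([1,-1,-1])
    return cv2.projectPoints(np.atleast_2d(P).astype(float),cv2.Rodrigues(R.T)[0],-R.T@c["position"],c["intrinsics"],c["D"])[0][:,0]
E
python3 - <<'E'
from h import *
from scipy.optimize import least_squares
T=np.array([(68,47),(48,326),(667,63),(667,342),(338,120),(335,261),(571,184),(501,193),(439,191)])
S=np.array([(208,28),(38,237),(730,342),(570,582),(397,201),(311,314),(553,335),(494,341),(439,306)])
T=(T+.5)/5-.5+[165,185]; S=(S+.5)/4.5-.5+[145,160]
def pts(p):
    x,y,a,k=p[:4]
    F=np.array([(.07,.08,.012),(-.07,.08,.012),(.07,-.225,.012),(-.07,-.225,.012),(.034,-.061,.032),(-.034,-.061,.032),(0,k,.082),(0,k+.03,.034),(0,k+.06,.034)])
    c,s=np.cos(a),np.sin(a)
    return F@np.array([[c,s,0],[-s,c,0],[0,0,1]])+[x,y,0]
def res(p,cams="ts"):
    P=pts(p);o=[]
    if "t" in cams:o.append(proj("top",P)-T)
    if "s" in cams:o.append(proj("side",P)-S)
    return np.concatenate(o).ravel()
for c in("ts","t","s"):
    f=least_squares(res,[.4,0,0,-.17],args=(c,),loss="soft_l1"); print(c,f.x.round(4)); 
    print(res(f.x,c).reshape(-1,9,2).round(1).tolist())
E
```

```text
ts [ 0.5532 -0.0351 -0.0288 -0.1689]
[[[-1.2, -0.7], [-0.7, 0.2], [0.9, -0.6], [0.8, 0.2], [0.4, -0.6], [0.0, -0.5], [-0.0, -0.3], [-0.3, -0.4], [-0.4, -0.3]], [[0.0, -0.3], [-1.7, 0.2], [0.3, -0.5], [-0.3, 0.7], [-0.1, 0.6], [0.2, 0.1], [-0.3, 0.3], [0.0, 0.4], [0.2, 0.7]]]
t [ 0.5524 -0.0349 -0.0286 -0.1696]
[[[-1.3, -0.4], [-0.8, 0.5], [0.8, -0.3], [0.8, 0.5], [0.3, -0.2], [-0.1, -0.2], [0.2, 0.0], [-0.1, -0.1], [-0.2, 0.0]]]
s [ 0.5539 -0.0352 -0.0287 -0.1684]
[[[0.2, -0.5], [-1.5, 0.0], [0.5, -0.7], [-0.1, 0.4], [0.1, 0.3], [0.4, -0.1], [-0.3, -0.1], [0.0, 0.0], [0.1, 0.3]]]
```

Both cameras agree to about 1 mm: fixture at (0.553, -0.035), yaw -0.029, knob at y = -169 mm in the fixture. Next I press the plate with the fingers shut. I'll get there through a waypoint close to the base, to stay clear of the monitor.

```bash
cat >> h.py <<'E'
a=-.0288; O=np.array([.5532,-.0351,0]); KY=-.1689
FX=np.array([np.cos(a),np.sin(a),0]);FY=np.array([-np.sin(a),np.cos(a),0]);Z=np.array([0,0,1.])
def W(x,y,z): return O+x*FX+y*FY+z*Z
def ori(y): return np.column_stack([np.cross(y,-Z),y,-Z])
RP,RK=ori(FX),ori(FY)
def F(v): return np.round([v@FX,v@FY,v[2]],2)
def loc(): s=status.sense(); d=s["position"]-O; return s["t"].__round__(2),np.round([d@FX*1e3,d@FY*1e3,d[2]*1e3],2),F(s["force"]),round(s["width"]*1e3,1)
E
python3 - <<'E'
from h import *
gripper_close(30)
r.line_to([.30,.12,.26],velocity=.4); print(loc())
r.reach(W(0,-.038,.10),RP); r.wait(.2);print(loc())
print(r.line_to(W(0,-.038,.038),velocity=.1,force_limit=4),loc())
# press to level; keep going to contact with the floor
print(r.line_to(W(0,-.038,.0185),velocity=.03,force_limit=25),loc())
r.wait(.3);print(loc())
print(r.line_to(W(0,-.038,.0165),velocity=.02,force_limit=20),loc())
E
```

```text
(2.9, array([-257.82,  148.12,  259.93]), array([-0.  , -0.14, -0.29]), -0.1)
(4.43, array([ 5.0000e-02, -3.7400e+01,  1.0086e+02]), array([ 0.42,  0.57, -0.09]), 0.2)
False (5.2, array([  0.31, -38.09,  38.51]), array([ 0.77,  0.43, -0.58]), -0.1)
True (5.8, array([ 2.000e-02, -3.800e+01,  2.002e+01]), array([-2.82,  0.95, 10.88]), 0.1)
(6.1, array([ -0.  , -37.99,  20.02]), array([-2.76,  0.63,  9.62]), 0.5)
True (6.31, array([  0.12, -37.99,  19.99]), array([-7.47,  0.94, 16.01]), 0.0)
```

The plate stopped at z = 20.0 mm, which is level. I'll back off, go above the knob with the fingers open, and check.

```bash
python3 - <<'E'
from h import *
r.line_to(W(0,-.038,.15),velocity=.2)
b=camera("side")
r.reach(W(0,KY,.15),RK); gripper_open(); r.wait(.2); print(loc(),status.sense()["q"].round(2))
cv2.imwrite("pics/s1.png",cv2.resize(camera("side")[150:300,135:325],None,fx=4,fy=4,interpolation=cv2.INTER_CUBIC))
E
```

```text
(9.78, array([-1.0000e-02, -1.6889e+02,  1.5000e+02]), array([-0.11, -0.49,  0.47]), 85.3) [-0.49  0.21  1.53  0.    1.4  -2.03]
```

View pics/s1.png

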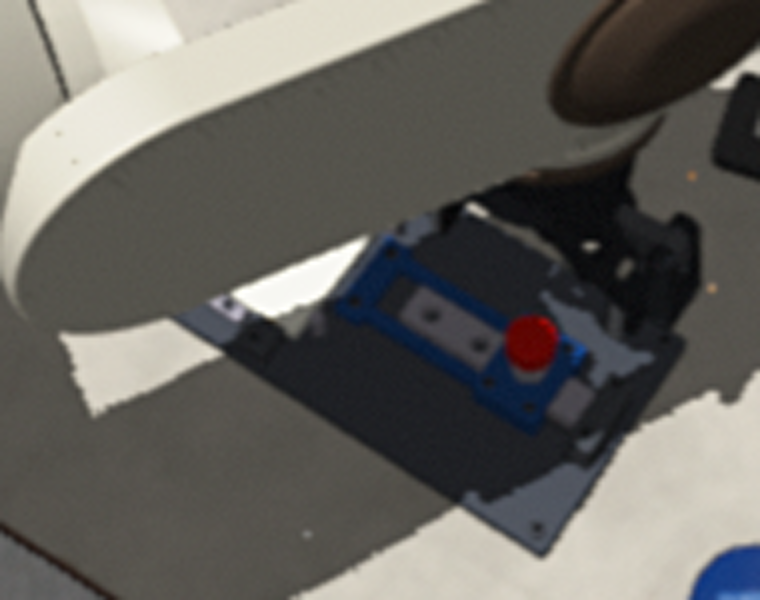

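The arm hides most of the plate, but the near corner now sits down by the block. The knob is at crop (531,342), free below the open gripper. Next I descend, grip and check the forces.

```bash
python3 - <<'E'
from h import *
hit=r.line_to(W(0,KY,.055),velocity=.12,force_limit=8); print(hit,loc())
if not hit:
    gripper_close(40); r.wait(.3); print(loc())
    cv2.imwrite("pics/s2.png",cv2.resize(camera("side")[150:300,135:325],None,fx=4,fy=4,interpolation=cv2.INTER_CUBIC))
E
```

```text
False (10.77, array([   0.38, -169.08,   55.74]), array([ 0.22, -0.19,  0.9 ]), 85.4)
(11.65, array([ 1.100e-01, -1.690e+02,  5.535e+01]), array([-0.67,  0.46,  6.08]), 24.8)
```

The knob is gripped at width 24.8 mm with low side forces. Now I lift it.

```bash
python3 - <<'E'
from h import *
gripper_close(60); r.wait(.1)
z0=.05535
for d in(.003,.006,.0105):
    r.line_to(W(0,KY,z0+d),velocity=.03); r.wait(.15); print(d,loc())
cv2.imwrite("pics/s3.png",cv2.resize(camera("side")[150:300,135:325],None,fx=4,fy=4,interpolation=cv2.INTER_CUBIC))
E
```

```text
0.003 (12.43, array([-4.0000e-02, -1.6884e+02,  5.8040e+01]), array([ 1.8 , -0.29, -6.64]), 23.9)
0.006 (12.82, array([-8.0000e-02, -1.6884e+02,  6.1200e+01]), array([ 3.15,  1.45, -7.18]), 23.7)
0.0105 (13.28, array([-8.0000e-02, -1.6884e+02,  6.5690e+01]), array([ 2.69,  0.3 , -8.16]), 23.8)
```

View pics/s3.png

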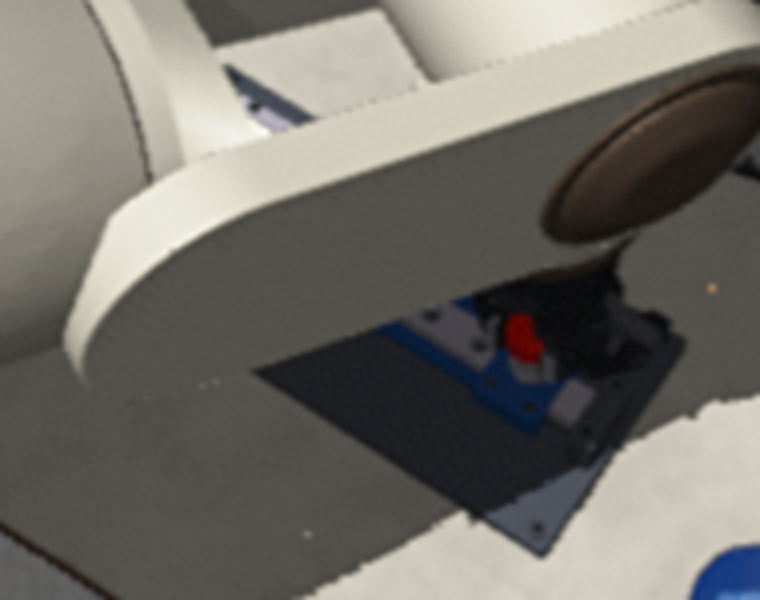

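The knob is between the pads at crop (522,340). The lift force follows the plunger spring (8.2 N against 8.5 N expected at 10.5 mm), so the knob is lifting without slip. Now I slide +30 mm and lower.

```bash
python3 - <<'E'
from h import *
z0=.05535
h=r.line_to(W(0,KY+.015,z0+.0105),velocity=.04,force_limit=8); print(h,loc())
if not h:
    h=r.line_to(W(0,KY+.030,z0+.0105),velocity=.04,force_limit=8); r.wait(.2); print(h,loc())
if not h:
    for d in(.006,.004,.002,.0005):
        h=r.line_to(W(0,KY+.030,z0+d),velocity=.02,force_limit=7); r.wait(.15); print(d,h,loc())
        if h: break
E
```

```text
False (13.85, array([-1.0000e-02, -1.5342e+02,  6.5830e+01]), array([ 2.06,  1.93, -9.9 ]), 24.0)
False (14.57, array([-1.0000e-02, -1.3891e+02,  6.5820e+01]), array([ 1.99,  2.15, -9.73]), 23.9)
0.006 False (15.1, array([ 4.000e-02, -1.390e+02,  6.146e+01]), array([ 1.7 ,  0.41, -7.12]), 24.1)
0.004 False (15.5, array([ 4.0000e-02, -1.3897e+02,  5.9430e+01]), array([ 1.69, -0.23, -6.74]), 24.5)
0.002 False (15.9, array([ 3.0000e-02, -1.3894e+02,  5.7390e+01]), array([ 1.76, -1.54, -5.52]), 24.1)
0.0005 False (16.3, array([ 4.0000e-02, -1.3892e+02,  5.5890e+01]), array([ 2.09, -1.41, -5.37]), 24.3)
```

The pin is in the hole, since the force keeps following the spring well below 7 mm. I'll lower it until it seats.

```bash
python3 - <<'E'
from h import *
z0=.05535
for k in range(8):
    z=z0-.0003*k
    r.line_to(W(0,KY+.030,z),velocity=.01); r.wait(.2); l=loc(); print(l)
    if l[2][2]>3: break
cv2.imwrite("pics/t4.png",cv2.resize(camera("top")[185:263,165:310],None,fx=5,fy=5,interpolation=cv2.INTER_CUBIC))
cv2.imwrite("pics/s4.png",cv2.resize(camera("side")[150:300,135:325],None,fx=4,fy=4,interpolation=cv2.INTER_CUBIC))
E
```

```text
(16.75, array([ 8.0000e-02, -1.3893e+02,  5.5530e+01]), array([ 1.25, -1.08, -0.08]), 24.1)
(17.2, array([   0.16, -138.96,   55.44]), array([-0.56, -0.81,  6.57]), 24.1)
```

View pics/t4.png

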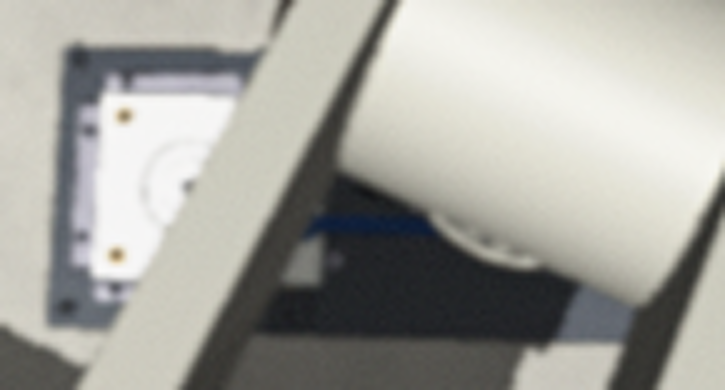

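View pics/s4.png

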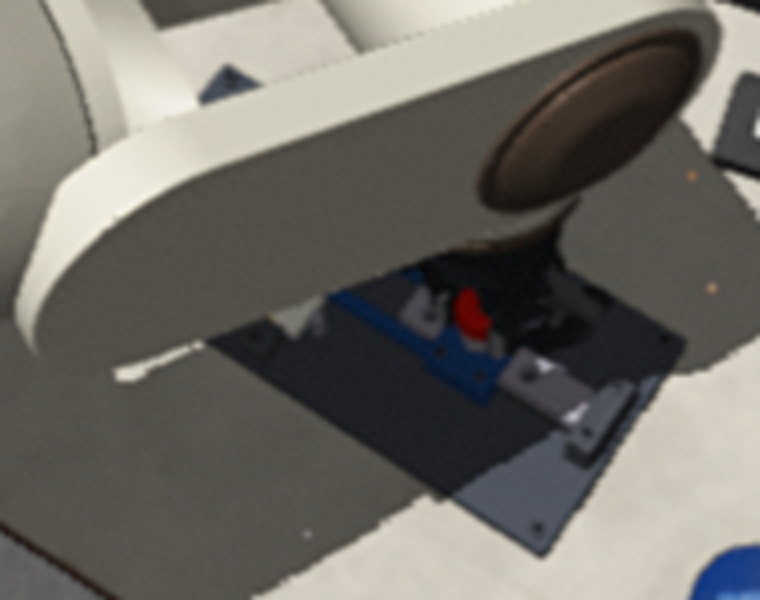

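The top view shows the slide's bar at crop (310,225), over the plate's -y edge. In the side view the first hole is uncovered behind the slide at (540,370), and the next unused hole is ahead at (432,312). The pin seats at the same height as at the start (55.4 mm), with a sharp rise in force. I'm handing in.

```bash
python3 - <<'E'
from h import *
r.wait(.5); print(loc()); ticket.sign_off()
E
```

```text
(17.8, array([   0.16, -138.95,   55.43]), array([-1.94,  0.08,  5.54]), 23.9)
the job is handed in; nothing more can be done
```

The job is done and handed in at about 18 s. I pressed the plate's raised end level, lifted the red knob about 10 mm, moved the slide 30 mm to the next hole and lowered the pin home. The gripper is still holding the knob.

**Last checks**
- **Plate:** the press stopped at 20.0 mm above the bench, which is the level height, and did not sink further under 16 N. The cross bar then passed over it with only about 2 N of side force.
- **Pin:** while lowering, the force followed the plunger spring well below the 7 mm height at which the pin rides between holes. It stopped firmly at a tool height of 55.4 mm, the same as in the first hole, with about 6 N of light downward push.
- **Slide:** the tool moved 30.0 mm along the fixture. The side picture shows one rail hole free behind the slide and one ahead of it.
- **Things around the fixture:** nothing touched them, though I did not check each one in a final picture.

**Limits of the checks**
- The arm hid part of the plate and bar in the last pictures, so "level" rests mainly on the heights and forces.
- The gripper read about 24 mm on the 26 mm knob. The knob did not slip.

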